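Tip the grinding balls into the pocket under a loose lid, then uncover the dish

ROBOT

A 6-joint arm with a two-finger parallel gripper is mounted at the origin on a cart in front of the work surface, level with it; the furniture and walls round the work are solid. World frame = base frame: x ahead of the robot, y to its left, z up, the work surface at z = 0. Lengths are in m, angles in rad, forces in N, time in s.
With the tool pointing down it reaches from about 0.325 to 1 m from the base axis. Payload 5.1 kg.
Tool frame: the origin (TCP) lies at the very end of the fingers, on their centre line; the grasp point (between the pads) lies 19 mm behind it (hold_point_z is the distance from the TCP to the grasp point, in m); z points along the fingers, y is the direction in which the jaws open and shut (so a half turn about z gives the same grasp; the last joint's range is limited). The gripper opens to 85 mm and grips with 20 to 120 N. Pads are 22 mm wide; open, the fingers measure 114 mm over their backs; the gripper's body (76 mm by 85 mm) begins 54 mm behind the grasp point. The pads swing forward as they close: fully open they stand 13 mm farther back than shut.
Start: joints at [-1.264, 0.124, 1.65, -0, 1.367, -0.083], TCP at [0.247, -0.601, 0.231] pointing down, gripper open.
Joint ranges: [-2.61, 2.61], [-1.02, 2.33], [0.03, 2.71], [-1.35, 4.49], [0.32, 2.68], [-2.91, 2.91]. Speed limits (rad/s): [2.57, 2.57, 3.14, 3.14, 3.14, 3.14].

INTERFACE

Orientations are given as a unit quaternion [x, y, z, w].
In Python, from cell import get_obs, camera, camera_model, job_done, hold_point_z gives the robot as it stands. The module is installed in compiled form; this text tells all that it offers.
- The arm moves only by the tool jog_arm, never from a script. Its argument "rows" is a list of rows, each an object with "slide": the shift along the tool's x, y, z in mm, a list of three; "rot": the turn, a rotation vector about the tool's x, y, z in rad, a list of three; "hand": the finger opening in mm, from 0 to 85.4. In form: [{"slide": [x, y, z], "rot": [wx, wy, wz], "hand": hand}, ...]. A call has 1 to 5 rows; each row is the pose to reach, as a shift and turn from the pose commanded when the call began, along the tool's axes at that moment; what a row does not reach only later rows make up. A row lasts 1/12 s, in which the tool goes at most 41.7 mm and 7.16 degrees, less where a joint would pass 70% of its speed; a pose out of reach is approached as far as the arm can. A call with a gripper value outside its range is refused whole. The fingers move at their own pace and stop on an object; the grip force is fixed at half the most. Time passes only in rows, so rows that repeat a pose let the fingers close. It gives the time, the measured TCP pose, the force and the opening at its end, in the units of the state.
- get_obs(): the state, without advancing time (a new reading comes with each control period).
- camera(name): name is "scene" or "top" or "wrist"; returns the picture (480x640x3 uint8, red, green, blue); there is no depth.
- camera_model(name): a dict with "camera_matrix" (3x3 intrinsics, pixels), "extrinsics" (4x4, takes a point from camera to world coordinates). Camera axes: x right, y up, looking along -z (the intrinsics and any distortion apply to the point x, -y, -z); pixel columns grow to the right and rows downward; lengths in m; the calibration is good to about 2 mm. A picture is of the moment at which its call begins: read the wrist's pose just before it. camera_model takes no time and is no camera call; for the wrist camera it gives the pose at the moment of the call.
- job_done(): hands the job in, once; it reports no verdict.
The state is a dict: "time_s": time; "joint_positions": joint angles; "dq": joint speeds; "tau": joint torques, N m; "eef_pos": TCP position; "tcp_rot": TCP orientation; "force": force on the tool from outside, world axes, zero at the start; "wrist_torque": the same for the moment, N m; "finger_gap": opening from 0.0 (shut) to 1.0 (fully open).
Only numpy, scipy, OpenCV 4.12 (cv2) and the standard library are available. Lean on these libraries where they do the work, as an engineer would, in place of code of your own. Each camera call takes 0.05 s, during which the arm holds its last target.

TASK

The steel grinding balls lie at one end of the covered tipping dish: press gently on its loose lid above the other end, the one with the blue pocket, so that the dish tips right down onto its soft stop, and keep it there until all four balls have run over the hump into the pocket. The lid must stay on until then, and it is brittle: do not press harder than the tipping needs. When the dish has come back level, lift the lid off by its black grip and leave it lying flat in the middle of the green mat, grip up, with the balls still in the pocket and the other things on the bench left alone.

Things in the scene. Friction and masses are not known exactly. Their poses are not given: they have to be found in the camera images.
- dish: tipping steel pan, outside 106 mm (its x) by 90 mm (its y), 32 mm deep, hung on two trunnion pins between the aluminium cheeks of a grey stand (126 x 128 mm, fixed to the bench). Origin at the middle of the trunnion axis, 14 mm below the centre of the open top and 52 mm above the bench. z up when level, -x points to the pocket end, y lies along the axis. It springs level by itself
- press_spot (a point): place to press: top face of the closed lid, above the pocket end, 40 mm from the trunnion axis, 69 mm above the bench when level. About 4 N down starts it tipping, about 7 N takes it to the rubber stops, some 13 mm lower (0.34 rad); past that only soft feet give, 4 N a mm. The balls run only when it is tipped beyond 0.28 to 0.31 rad, nearly at the stops, and need a second there. Axes as dish
- pocket (a point): centre of the pocket (blue floor, and a blue mark on the outer wall at this end; 22 mm along x, 84 mm along y) inside the dish at its -x end, 7 mm above the pocket floor, where the centre of a ball in it lies; 39 mm from the trunnion axis. A hump 10 mm high separates it from the grey sloping floor on which the balls start. Axes as dish
- lid_grip (a point): centre of the black grip bar (14 mm along x, 46 mm along y, 24 mm tall, from 13 mm below to 11 mm above this point) of the loose clear lid. Lid plate 116 x 100 x 3 mm, its underside 17 mm below this point; a 6 mm skirt hangs round the rim of the dish with 3 mm play. 70 to 120 g; breaks if pressed on the dish with over 30 N while tipping. z up, x and y start along the dish's
- ball_1_center (a point): centre of steel ball 1 of four, 14 mm in diameter, 11 g; starts at the +x end of the dish under the lid
- ball_2_center (a point): centre of steel ball 2 of four, 14 mm in diameter, 11 g; starts at the +x end of the dish under the lid
- ball_3_center (a point): centre of steel ball 3 of four, 14 mm in diameter, 11 g; starts at the +x end of the dish under the lid
- ball_4_center (a point): centre of steel ball 4 of four, 14 mm in diameter, 11 g; starts at the +x end of the dish under the lid
- mat: green mat with a black edge, 150 mm (its x) by 136 mm (its y), 3 mm thick, fixed to the bench; origin at the centre of its underside, z up
- forceps: bystander: steel forceps lying flat, stuck to the bench, 16 x 132 x 11 mm, origin at the centre of the underside
- tally_counter: bystander: chrome hand counter, 50 x 61 x 17 mm, origin at the centre of the underside
- stain_jar: bystander: dark blue jar with white lid, 50 x 51 x 104 mm, origin at the centre of the underside
- pen_1: bystander: red and white marker pen lying flat, 17 x 135 x 16 mm, origin at the centre of the underside
- petri_c: bystander: closed cream petri dish stuck to the bench, 91 mm across, 15 mm tall, origin at the centre of the underside
Not all that is in view belongs to the job. There is more than one size of the part that bears dish; the job needs the larger.

How it is judged:
On the way, in this order (a step that is already met when the one before it is completed fails the run):
1. all four balls are in the pocket while the lid is still on the dish (x of ball_1_center in the frame of pocket between -0.009 and 0.009 m and z of ball_1_center in the frame of pocket between -0.006 and 0.006 m and y of ball_1_center in the frame of pocket between -0.045 and 0.045 m and x of ball_2_center in the frame of pocket between -0.009 and 0.009 m and z of ball_2_center in the frame of pocket between -0.006 and 0.006 m and y of ball_2_center in the frame of pocket between -0.045 and 0.045 m and x of ball_3_center in the frame of pocket between -0.009 and 0.009 m and z of ball_3_center in the frame of pocket between -0.006 and 0.006 m and y of ball_3_center in the frame of pocket between -0.045 and 0.045 m and x of ball_4_center in the frame of pocket between -0.009 and 0.009 m and z of ball_4_center in the frame of pocket between -0.006 and 0.006 m and y of ball_4_center in the frame of pocket between -0.045 and 0.045 m and z of lid_grip in the frame of dish below 0.039 m and x of lid_grip in the frame of dish between -0.01 and 0.01 m and y of lid_grip in the frame of dish between -0.01 and 0.01 m), for 0.2 s.
2. the lid is lifted well clear of the dish, the balls still in the pocket (x of ball_1_center in the frame of pocket between -0.009 and 0.009 m and z of ball_1_center in the frame of pocket between -0.006 and 0.006 m and y of ball_1_center in the frame of pocket between -0.045 and 0.045 m and x of ball_2_center in the frame of pocket between -0.009 and 0.009 m and z of ball_2_center in the frame of pocket between -0.006 and 0.006 m and y of ball_2_center in the frame of pocket between -0.045 and 0.045 m and x of ball_3_center in the frame of pocket between -0.009 and 0.009 m and z of ball_3_center in the frame of pocket between -0.006 and 0.006 m and y of ball_3_center in the frame of pocket between -0.045 and 0.045 m and x of ball_4_center in the frame of pocket between -0.009 and 0.009 m and z of ball_4_center in the frame of pocket between -0.006 and 0.006 m and y of ball_4_center in the frame of pocket between -0.045 and 0.045 m and distance between lid_grip and dish above 0.06 m), for 0.1 s.
At the end, for the whole second after the job is handed in: all four balls lie in the pocket of the dish, the dish is level (tip angle under 0.04 rad), and the lid lies flat on the green mat (within about 5 degrees), grip up, its grip within 35 mm of the mat's centre along each of the mat's sides, everything released (x of ball_1_center in the frame of pocket between -0.009 and 0.009 m and z of ball_1_center in the frame of pocket between -0.006 and 0.006 m and y of ball_1_center in the frame of pocket between -0.045 and 0.045 m and x of ball_2_center in the frame of pocket between -0.009 and 0.009 m and z of ball_2_center in the frame of pocket between -0.006 and 0.006 m and y of ball_2_center in the frame of pocket between -0.045 and 0.045 m and x of ball_3_center in the frame of pocket between -0.009 and 0.009 m and z of ball_3_center in the frame of pocket between -0.006 and 0.006 m and y of ball_3_center in the frame of pocket between -0.045 and 0.045 m and x of ball_4_center in the frame of pocket between -0.009 and 0.009 m and z of ball_4_center in the frame of pocket between -0.006 and 0.006 m and y of ball_4_center in the frame of pocket between -0.045 and 0.045 m and angle between dish's own z axis and vertical below 0.04 rad and x of lid_grip in the frame of mat between -0.035 and 0.035 m and y of lid_grip in the frame of mat between -0.035 and 0.035 m and z of lid_grip in the frame of mat between 0.018 and 0.032 m and angle between lid_grip's own z axis and vertical below 0.08 rad); the robot touches nothing.
It fails at once if the lid comes off or slides off the dish while a ball is still outside the pocket (distance between lid_grip and dish above 0.045 m and not ((x of ball_1_center in the frame of pocket between -0.009 and 0.009 m and z of ball_1_center in the frame of pocket between -0.006 and 0.006 m and y of ball_1_center in the frame of pocket between -0.045 and 0.045 m) and (x of ball_2_center in the frame of pocket between -0.009 and 0.009 m and z of ball_2_center in the frame of pocket between -0.006 and 0.006 m and y of ball_2_center in the frame of pocket between -0.045 and 0.045 m) and (x of ball_3_center in the frame of pocket between -0.009 and 0.009 m and z of ball_3_center in the frame of pocket between -0.006 and 0.006 m and y of ball_3_center in the frame of pocket between -0.045 and 0.045 m) and (x of ball_4_center in the frame of pocket between -0.009 and 0.009 m and z of ball_4_center in the frame of pocket between -0.006 and 0.006 m and y of ball_4_center in the frame of pocket between -0.045 and 0.045 m))).
It fails at once if the lid is pressed on the dish with more than 30 N while a ball is still outside the pocket (contact force between lid and dish above 30 N and not ((x of ball_1_center in the frame of pocket between -0.009 and 0.009 m and z of ball_1_center in the frame of pocket between -0.006 and 0.006 m and y of ball_1_center in the frame of pocket between -0.045 and 0.045 m) and (x of ball_2_center in the frame of pocket between -0.009 and 0.009 m and z of ball_2_center in the frame of pocket between -0.006 and 0.006 m and y of ball_2_center in the frame of pocket between -0.045 and 0.045 m) and (x of ball_3_center in the frame of pocket between -0.009 and 0.009 m and z of ball_3_center in the frame of pocket between -0.006 and 0.006 m and y of ball_3_center in the frame of pocket between -0.045 and 0.045 m) and (x of ball_4_center in the frame of pocket between -0.009 and 0.009 m and z of ball_4_center in the frame of pocket between -0.006 and 0.006 m and y of ball_4_center in the frame of pocket between -0.045 and 0.045 m))).
It fails at once if a bystander (tally counter, jar or pen) is moved by more than 20 mm (distance of any of tally_counter, stain_jar, pen_1 from where it was at the start of the episode above 0.02 m).
It also fails if it takes over 64 s, if anything falls off the work surface, if the arm or the gripper's body presses on something with over 40 N, if the wrist force passes 120 N, or if a joint passes its speed limit or range.

## Working session

There is one attempt and no reset: what is moved stays moved. The work goes in short steps, Python scripts to look and compute and a tool call to move; the robot and the scene stay as the last step left them, time stands still between calls to the robot, and variables do not carry over. Pictures are saved under pics/ and viewed, and the job is handed in when it is done.

Besides the shell and the picture viewer there is one more tool, called after "Request:" as name(argument=value, ...) on one line, values as JSON. jog_arm: Moves the arm, as the interface text tells. Its arguments: {"type":"object","properties":{"rows":{"type":"array","items":{"type":"object","properties":{"slide":{"type":"array","items":{"type":"number"}},"rot":{"type":"array","items":{"type":"number"}},"hand":{"type":"number"}}}}},"required":["rows"]}

```bash
mkdir -p pics
cat > h.py <<'E'
import numpy as np, cv2
from cell import *
def snap(n,f):
    m=camera_model(n); im=camera(n); cv2.imwrite('pics/'+f+'.png',im[:,:,::-1]); np.savez('pics/'+f+'.npz',K=m['camera_matrix'],E=m['extrinsics']); return im
def ray(f,u,v):
    d=np.load('pics/'+f+'.npz');K=d['K'];E=d['E']
    p=np.linalg.inv(K)@[u,v,1]; r=E[:3,:3]@[p[0],-p[1],-p[2]]
    return E[:3,3],r/np.linalg.norm(r)
def plane(f,u,v,z):
    o,r=ray(f,u,v); return o+r*(z-o[2])/r[2]
def tri(*obs):
    A=np.zeros((3,3));b=np.zeros(3)
    rs=[ray(*o) for o in obs]
    for o,r in rs:
        P=np.eye(3)-np.outer(r,r);A+=P;b+=P@o
    x=np.linalg.solve(A,b); return x,[np.linalg.norm((np.eye(3)-np.outer(r,r))@(x-o))*1000 for o,r in rs]
def proj(f,X):
    d=np.load('pics/'+f+'.npz');K=d['K'];E=d['E']
    c=E[:3,:3].T@(np.array(X)-E[:3,3]); p=K@[c[0],-c[1],-c[2]]; return p[:2]/p[2]
E
python3 - <<'E'
from h import *
for n in ('scene','top','wrist'): snap(n,n+'0'); m=camera_model(n); print(n,m['extrinsics'].round(3).tolist(),m['camera_matrix'].round(1).tolist(),[k for k in m])
print(get_obs(),hold_point_z)
E
```

```text
scene [[-0.904, 0.177, -0.389, 0.019], [-0.427, -0.372, 0.824, 0.874], [0.001, 0.911, 0.412, 0.573], [0.0, 0.0, 0.0, 1.0]] [[587.0, 0.0, 314.3], [0.0, 587.0, 235.7], [0.0, 0.0, 1.0]] ['camera_matrix', 'extrinsics']
top [[-0.016, 0.995, -0.102, 0.392], [-1.0, -0.019, -0.024, -0.13], [-0.026, 0.101, 0.995, 1.003], [0.0, 0.0, 0.0, 1.0]] [[449.3, 0.0, 315.8], [0.0, 449.3, 233.9], [0.0, 0.0, 1.0]] ['camera_matrix', 'extrinsics']
wrist [[0.379, 0.874, 0.304, 0.326], [-0.925, 0.359, 0.122, -0.571], [-0.002, -0.328, 0.945, 0.373], [0.0, 0.0, 0.0, 1.0]] [[338.2, 0.0, 319.8], [0.0, 338.2, 238.1], [0.0, 0.0, 1.0]] ['camera_matrix', 'extrinsics']
{'time_s': 0.15, 'joint_positions': array([-1.26359468e+00,  1.24359204e-01,  1.65133271e+00,  1.66965393e-05,
        1.36750373e+00, -8.26096151e-02]), 'dq': array([ 0.00035965, -0.00102182, -0.00399756, -0.00102876,  0.00086415,
       -0.00063168]), 'tau': array([ 9.53502713e-04, -4.24225223e+01, -3.66015172e+01, -6.53297116e-05,
        4.63181394e-03,  1.76556352e-05]), 'eef_pos': array([ 0.24684023, -0.60080704,  0.23034919]), 'tcp_rot': array([ 9.81065963e-01,  1.93672231e-01, -8.16923983e-05, -7.97365129e-04]), 'force': array([ 0.34704476, -0.83144629,  0.84524222]), 'wrist_torque': array([-0.00874526,  0.01650825, -0.02965601]), 'finger_gap': 1.0035597311291877} 0.0187
```

View pics/scene0.png

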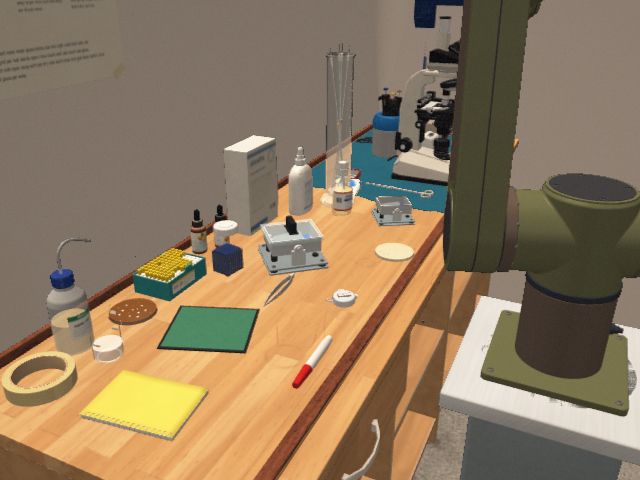

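View pics/top0.png

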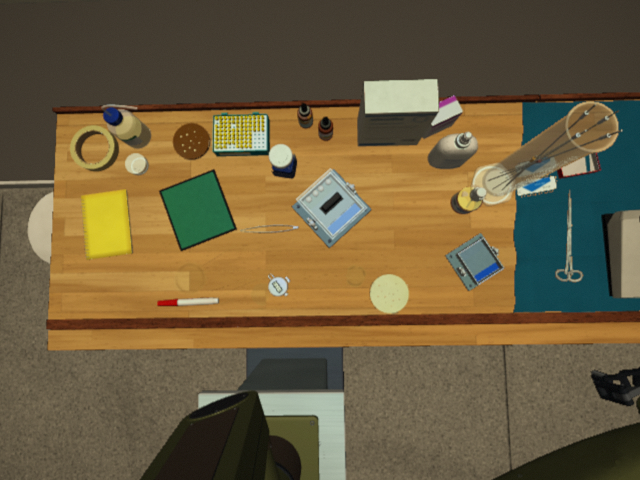

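View pics/wrist0.png

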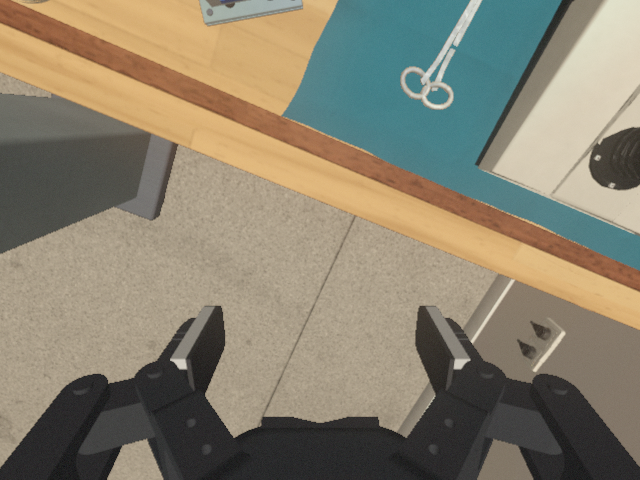

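The scene and top views show the larger dish at top pixel (332,207) with its blue end to the lower right. The smaller dish is at (474,262), the mat at (198,209), the jar at (282,160), the counter at (278,286) and the pen at (188,302).

Run:
```python
from h import *
a=cv2.imread('pics/top0.png')[150:260,270:400]; cv2.imwrite('pics/c1.png',cv2.resize(a,None,fx=6,fy=5.4,interpolation=2))
a=cv2.imread('pics/scene0.png')[200:285,245:340]; cv2.imwrite('pics/c2.png',cv2.resize(a,None,fx=7,fy=7,interpolation=2))
for u,v,z,n in [(331,203,.07,'grip'),(346,220,.06,'blue'),(332,207,.066,'dish'),(198,209,0.003,'mat'),(282,157,.1,'jar'),(278,286,.017,'cnt'),(188,302,.016,'pen'),(390,293,.015,'petri'),(474,262,.04,'small'),(400,80,.2,'box')]: print(n,plane('top0',u,v,z).round(3))
```

```text
grip [ 0.552 -0.141  0.07 ]
blue [ 0.517 -0.172  0.06 ]
dish [ 0.544 -0.143  0.066]
mat [0.556 0.16  0.003]
jar [ 0.645 -0.041  0.1  ]
cnt [ 0.38  -0.022  0.017]
pen [0.348 0.176 0.016]
petri [ 0.361 -0.265  0.015]
small [ 0.424 -0.442  0.04 ]
box [ 0.758 -0.271  0.2  ]
```

View pics/c1.png

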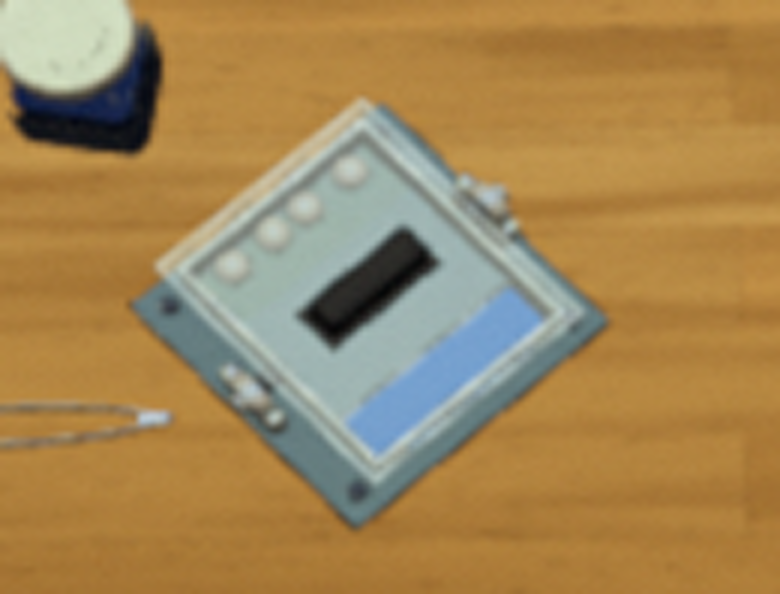

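View pics/c2.png

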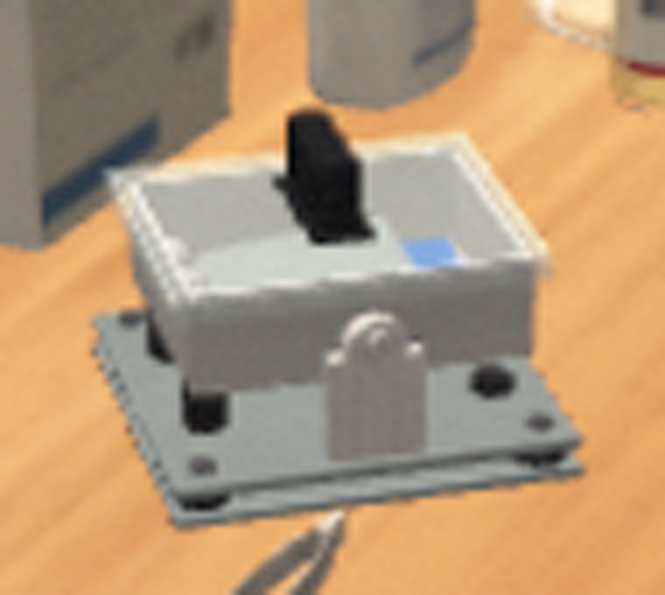

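```bash
cat > g.py <<'E'
import sys
from h import *
from scipy.spatial.transform import Rotation as R
# target x y z yaw(deg)
x,y,z,yw=map(float,sys.argv[1:5])
o=get_obs();Rc=R.from_quat(o['tcp_rot']);a=np.radians(yw)
Rt=R.from_matrix(np.array([[np.cos(a),np.sin(a),0],[np.sin(a),-np.cos(a),0],[0,0,-1]]))
s=Rc.inv().apply(np.array([x,y,z])-o['eef_pos'])*1000
r=(Rc.inv()*Rt).as_rotvec()
print('t',round(o['time_s'],2),'pos',o['eef_pos'].round(4),'slide',s.round(1),'rot',r.round(4),'rows',np.linalg.norm(s)/41.7,np.degrees(np.linalg.norm(r))/7.16,'F',o['force'].round(1),'gap',round(o['finger_gap'],3),'q',o['joint_positions'].round(2))
E
python3 g.py 0.53 -0.13 0.26 131
```

```text
t 0.15 pos [ 0.2468 -0.6008  0.2303] slide [ 440.8 -327.9  -29.1] rot [-9.0000e-04 -1.6000e-03 -1.8966e+00] rows 13.194197779019694 15.176770990540959 F [ 0.3 -0.8  0.8] gap 1.004 q [-1.26  0.12  1.65  0.    1.37 -0.08]
```

Request:
jog_arm(rows=[{"slide": [440, -328, -30], "rot": [0, 0, -1.9], "hand": 0}, {"slide": [440, -328, -30], "rot": [0, 0, -1.9], "hand": 0}, {"slide": [440, -328, -30], "rot": [0, 0, -1.9], "hand": 0}, {"slide": [440, -328, -30], "rot": [0, 0, -1.9], "hand": 0}, {"slide": [440, -328, -30], "rot": [0, 0, -1.9], "hand": 0}])

```text
time_s: 0.57
eef_pos: [0.3544, -0.421, 0.2424]
tcp_rot: [0.873, 0.488, 0.0, -0.0]
force: [1.1, 0.2, -0.7]
finger_gap: 0.297
```

```bash
python3 g.py 0.53 -0.13 0.26 131
```

```text
t 0.57 pos [ 0.3544 -0.421   0.2424] slide [339.9  -2.6 -17.5] rot [-1.0000e-04 -6.0000e-04 -1.2662e+00] rows 8.161964941620147 10.132039860575224 F [ 1.1  0.2 -0.7] gap 0.297 q [-0.97 -0.1   1.86  0.    1.38 -0.42]
```

Request:
jog_arm(rows=[{"slide": [340, -3, -18], "rot": [0, 0, -1.266], "hand": 0}, {"slide": [340, -3, -18], "rot": [0, 0, -1.266], "hand": 0}, {"slide": [340, -3, -18], "rot": [0, 0, -1.266], "hand": 0}, {"slide": [340, -3, -18], "rot": [0, 0, -1.266], "hand": 0}, {"slide": [340, -3, -18], "rot": [0, 0, -1.266], "hand": 0}])

```text
time_s: 0.98
eef_pos: [0.4627, -0.2432, 0.2537]
tcp_rot: [0.68, 0.733, 0.0, 0.0]
force: [0.6, -1.0, 0.8]
finger_gap: 0.005
```

```bash
python3 g.py 0.53 -0.13 0.26 131
```

```text
t 0.98 pos [ 0.4627 -0.2432  0.2537] slide [107.8  75.6  -6.3] rot [ 1.000e-04  1.000e-04 -6.406e-01] rows 3.1616007779931916 5.126182434492431 F [ 0.6 -1.   0.8] gap 0.005 q [-0.59 -0.17  1.91  0.    1.41 -0.66]
```

Request:
jog_arm(rows=[{"slide": [108, 76, -6], "rot": [0, 0, -0.64], "hand": 0}, {"slide": [108, 76, -6], "rot": [0, 0, -0.64], "hand": 0}, {"slide": [108, 76, -6], "rot": [0, 0, -0.64], "hand": 0}, {"slide": [108, 76, -6], "rot": [0, 0, -0.64], "hand": 0}, {"slide": [108, 76, -6], "rot": [0, 0, -0.64], "hand": 0}])

```text
time_s: 1.4
eef_pos: [0.5317, -0.1293, 0.2595]
tcp_rot: [0.42, 0.908, 0.0, -0.0]
force: [0.8, -0.7, -0.7]
finger_gap: -0.001
```

Request:
jog_arm(rows=[{"slide": [0, 0, 0], "rot": [0, 0, 0], "hand": 0}, {"slide": [0, 0, 0], "rot": [0, 0, 0], "hand": 0}])

```text
time_s: 1.57
eef_pos: [0.5305, -0.132, 0.2593]
tcp_rot: [0.426, 0.905, -0.0, -0.0]
force: [0.2, -0.7, -0.3]
finger_gap: -0.001
```

```bash
python3 g.py 0.53 -0.13 0.26 131; python3 -c "
from h import *
snap('wrist','w1')"
```

```text
t 1.57 pos [ 0.5305 -0.132   0.2593] slide [ 1.8  0.9 -0.7] rot [-0.0004 -0.0005 -0.0244] rows 0.0516548823160469 0.1949734547603715 F [ 0.2 -0.7 -0.3] gap -0.001 q [-0.34 -0.12  1.85 -0.    1.41 -1.03]
```

View pics/w1.png

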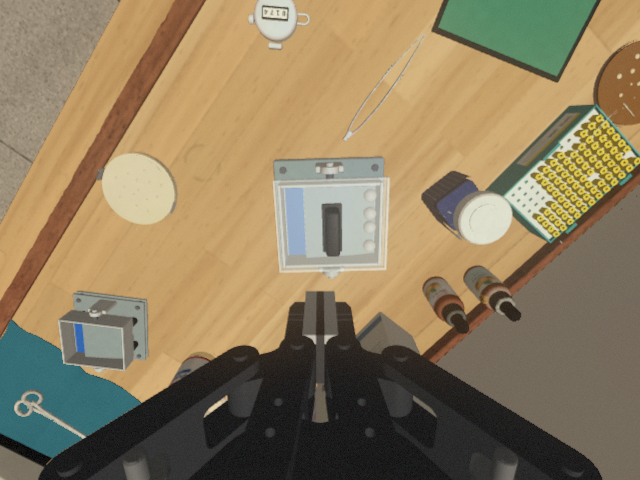

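Wrist view w1: lid rim corners are near (276,182), (388,180), (386,269) and (280,271), the grip is at (332,229), the blue pocket strip is on the left at (295,222) and the balls are on the right at x≈370. I'll take a second view from a shifted place.

Request:
jog_arm(rows=[{"slide": [-60, -20, 20], "rot": [0, 0, -0.024], "hand": 0}, {"slide": [-60, -20, 20], "rot": [0, 0, -0.024], "hand": 0}, {"slide": [-60, -20, 20], "rot": [0, 0, -0.024], "hand": 0}, {"slide": [-60, -20, 20], "rot": [0, 0, -0.024], "hand": 0}])

```text
time_s: 1.95
eef_pos: [0.5529, -0.1924, 0.2386]
tcp_rot: [0.416, 0.909, 0.0, -0.001]
force: [0.0, 1.2, 0.4]
finger_gap: 0.002
```

```bash
python3 g.py 0.53 -0.13 0.26 131; python3 -c "
from h import *
snap('wrist','w2')
for f,(u,v) in (('w1',(330,220)),('w2',(330,240))):
    a=cv2.imread('pics/'+f+'.png')[v-80:v+80,u-80:u+80]; cv2.imwrite('pics/'+f+'c.png',cv2.resize(a,None,fx=3.75,fy=3.75,interpolation=2))
"
```

```text
t 1.95 pos [ 0.5529 -0.1924  0.2386] slide [ 62.2  23.5 -21.3] rot [-0.0007 -0.0023 -0.0024] rows 1.6749678146921494 0.027045788014670596 F [0.  1.2 0.4] gap 0.002 q [-0.43 -0.02  1.79  0.    1.38 -1.14]
```

View pics/w2.png

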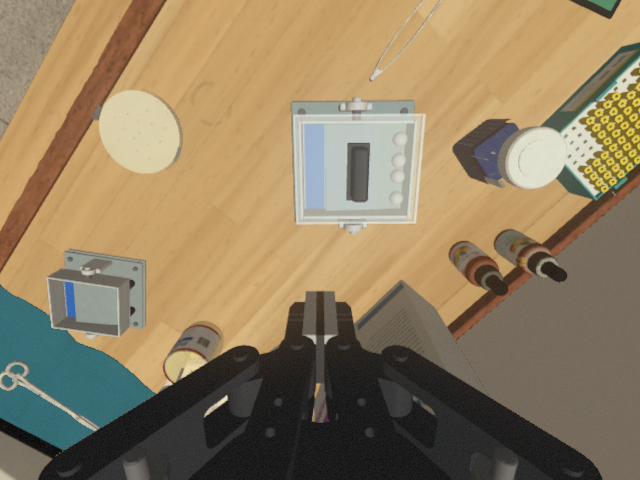

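View pics/w1c.png

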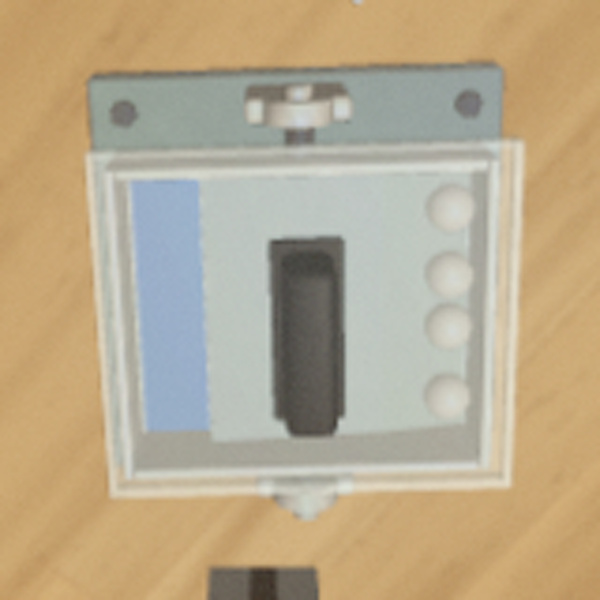

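View pics/w2c.png

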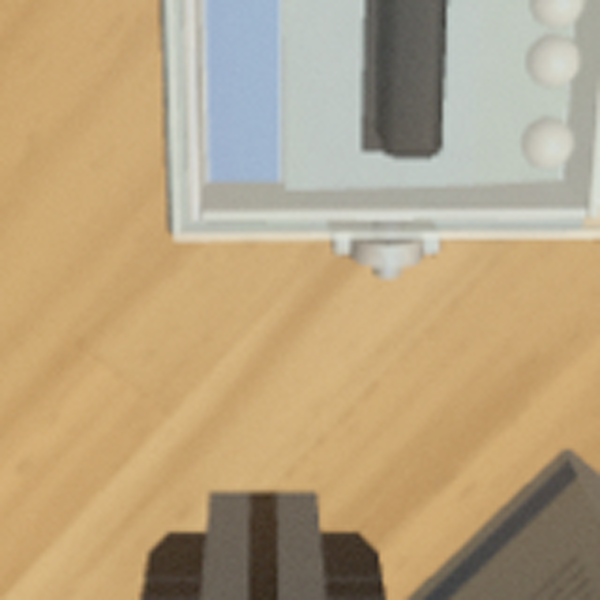

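```bash
python3 -c "
from h import *
a=cv2.imread('pics/w2.png')[85:245,280:440]; cv2.imwrite('pics/w2d.png',cv2.resize(a,None,fx=3.75,fy=3.75,interpolation=2))
"
```

```text
(no output)
```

View pics/w2d.png

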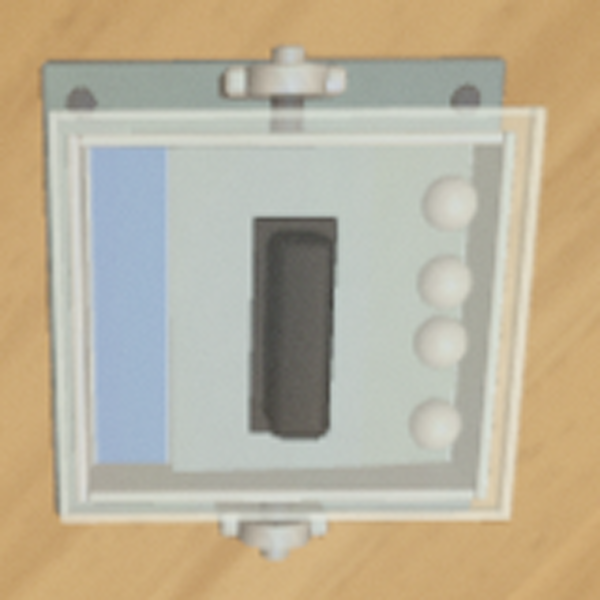

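Run:
```python
from h import *
c1=[(273.5,181.1),(389.5,177.9),(386.3,269.6),(279.9,272.3),(322,204),(341.7,203.2)]
c2=[(293.3,114.9),(425.3,113.5),(416,223.4),(296.8,223.4),(347.5,143.4),(369.9,143.1)]
P=[]
for a,b in zip(c1,c2):
    x,e=tri(('w1',*a),('w2',*b));P.append(x);print(x.round(4),np.round(e,2))
P=np.array(P);print('c',P[:4].mean(0),[np.linalg.norm(P[i]-P[(i+1)%4]).round(4) for i in range(4)])
ex=(P[1]-P[0]+P[2]-P[3]);print('xang',np.degrees(np.arctan2(ex[1],ex[0])));ey=P[0]-P[3]+P[1]-P[2];print('yang',np.degrees(np.arctan2(ey[1],ey[0])))
for f,cs in(('w1',c1),('w2',c2)):
    Q=np.array([plane(f,*c,.069) for c in cs[:4]]);print(f,Q.mean(0).round(4),[np.linalg.norm(Q[i]-Q[(i+1)%4]).round(4) for i in range(4)])
    Q=np.array([plane(f,*c,.066) for c in cs[:4]]);print(f,Q.mean(0).round(4),[np.linalg.norm(Q[i]-Q[(i+1)%4]).round(4) for i in range(4)])
C=P[:4].mean(0)
# top view lid corners
T=[(270+x/6,150+y/5.4) for x,y in [(360,98),(608-30,318),(375,480),(155,268)]]
Q=np.array([plane('top0',*t,.069) for t in T]);print('top',Q.round(4),Q.mean(0))
# mat
im=cv2.imread('pics/top0.png');h=cv2.cvtColor(im,cv2.COLOR_BGR2HSV)
m=cv2.inRange(h,(65,80,40),(90,255,160));n,l,s,c=cv2.connectedComponentsWithStats(m)
i=[i for i in range(1,n) if l[209,198]==i][0];r=cv2.minAreaRect(np.argwhere(l==i)[:,::-1].astype(np.float32));print(r)
B=cv2.boxPoints(r);Q=np.array([plane('top0',*b,.003) for b in B]);print('mat',Q.mean(0).round(4),Q.round(3),[np.linalg.norm(Q[i]-Q[(i+1)%4]).round(4) for i in range(4)])
```

```text
[ 0.4775 -0.1411  0.0665] [0.27 0.27]
[ 0.5632 -0.0655  0.0695] [0.16 0.16]
[ 0.6301 -0.1399  0.066 ] [0.07 0.07]
[ 0.5422 -0.2146  0.0691] [0.09 0.09]
[ 0.5292 -0.1279  0.0683] [0.12 0.12]
[ 0.5441 -0.1147  0.0679] [0.04 0.04]
c [ 0.55326483 -0.1402601   0.06779214] [np.float64(0.1143), np.float64(0.1), np.float64(0.1154), np.float64(0.098)]
xang 40.89344073604566
yang 131.64942374003945
w1 [ 0.5531 -0.1399  0.069 ] [np.float64(0.1139), np.float64(0.0984), np.float64(0.1146), np.float64(0.0984)]
w1 [ 0.5538 -0.1406  0.066 ] [np.float64(0.115), np.float64(0.0993), np.float64(0.1157), np.float64(0.0993)]
w2 [ 0.5529 -0.1402  0.069 ] [np.float64(0.1144), np.float64(0.0992), np.float64(0.1146), np.float64(0.0981)]
w2 [ 0.5534 -0.1403  0.066 ] [np.float64(0.1155), np.float64(0.1002), np.float64(0.1157), np.float64(0.099)]
top [[ 0.6272 -0.1399  0.069 ]
 [ 0.5383 -0.2143  0.069 ]
 [ 0.4765 -0.1422  0.069 ]
 [ 0.5611 -0.0666  0.069 ]] [ 0.55079491 -0.14073524  0.069     ]
((196.88401794433594, 209.6984405517578), (62.103370666503906, 57.58024215698242), 68.96248626708984)
mat [0.5552 0.1628 0.003 ] [[0.599 0.25  0.003]
 [0.645 0.127 0.003]
 [0.51  0.076 0.003]
 [0.466 0.197 0.003]] [np.float64(0.1311), np.float64(0.1438), np.float64(0.1292), np.float64(0.1436)]
```

```bash
python3 g.py 0.5205 -0.1682 0.085 131
```

```text
t 2.0 pos [ 0.5531 -0.1917  0.2393] slide [ 38.9  -9.1 154.4] rot [-0.0002 -0.0013 -0.0009] rows 3.8239155863388707 0.012604305895862552 F [-0.  -0.3 -0.2] gap 0.002 q [-0.43 -0.02  1.79  0.    1.38 -1.14]
```

Request:
jog_arm(rows=[{"slide": [39, -9, 60], "rot": [0, 0, 0], "hand": 0}, {"slide": [39, -9, 95], "rot": [0, 0, 0], "hand": 0}, {"slide": [39, -9, 125], "rot": [0, 0, 0], "hand": 0}, {"slide": [39, -9, 145], "rot": [0, 0, 0], "hand": 0}, {"slide": [39, -9, 154], "rot": [0, 0, 0], "hand": 0}])

```text
time_s: 2.42
eef_pos: [0.5171, -0.1653, 0.0806]
tcp_rot: [0.414, 0.91, 0.0, -0.004]
force: [-0.6, 0.6, -0.3]
finger_gap: 0.001
```

Request:
jog_arm(rows=[{"slide": [0, 0, 0], "rot": [0, 0, 0], "hand": 0}, {"slide": [0, 0, 0], "rot": [0, 0, 0], "hand": 0}])

```text
time_s: 2.58
eef_pos: [0.5222, -0.1678, 0.0874]
tcp_rot: [0.414, 0.91, 0.0, 0.001]
force: [0.3, -0.3, 0.6]
finger_gap: -0.001
```

```bash
python3 g.py 0.5205 -0.1682 0.072 131; python3 -c "
from h import *
snap('wrist','w3');snap('scene','s3')
a=cv2.imread('pics/s3.png')[200:285,245:340]; cv2.imwrite('pics/s3c.png',cv2.resize(a,None,fx=7,fy=7,interpolation=2))"
```

```text
t 2.58 pos [ 0.5222 -0.1678  0.0874] slide [ 0.8 -1.5 15.3] rot [0.001  0.0018 0.0022] rows 0.370382488671015 0.024155942397038263 F [ 0.3 -0.3  0.6] gap -0.001 q [-0.41  0.04  2.    0.    1.1  -1.13]
```

View pics/w3.png

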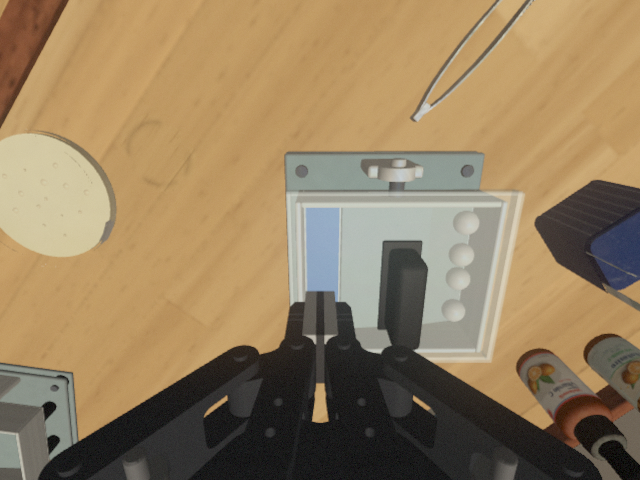

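View pics/s3c.png

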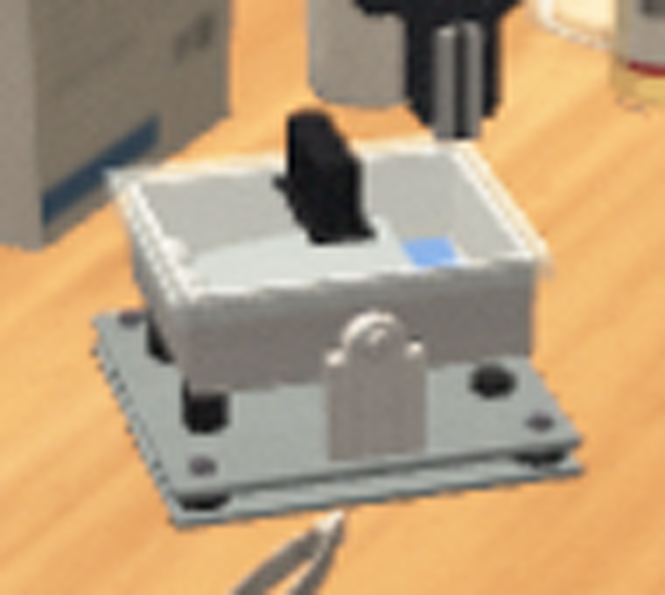

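Everything looks as expected: the fingertip is above the pocket end, clear of the grip. I'll descend slowly from here.

Request:
jog_arm(rows=[{"slide": [1, -1, 3], "rot": [0, 0, 0], "hand": 0}, {"slide": [1, -1, 6], "rot": [0, 0, 0], "hand": 0}, {"slide": [1, -1, 9], "rot": [0, 0, 0], "hand": 0}, {"slide": [1, -1, 11], "rot": [0, 0, 0], "hand": 0}, {"slide": [1, -1, 12], "rot": [0, 0, 0], "hand": 0}])

```text
time_s: 3.1
eef_pos: [0.5196, -0.1675, 0.0733]
tcp_rot: [0.414, 0.91, 0.0, -0.0]
force: [0.1, 0.5, -0.3]
finger_gap: -0.001
```

Request:
jog_arm(rows=[{"slide": [0, 0, 1], "rot": [0, 0, 0], "hand": 0}, {"slide": [0, 0, 2], "rot": [0, 0, 0], "hand": 0}, {"slide": [0, 0, 3], "rot": [0, 0, 0], "hand": 0}, {"slide": [0, 0, 4], "rot": [0, 0, 0], "hand": 0}, {"slide": [0, 0, 4], "rot": [0, 0, 0], "hand": 0}])

```text
time_s: 3.52
eef_pos: [0.5196, -0.1675, 0.0694]
tcp_rot: [0.414, 0.91, 0.0, -0.0]
force: [-0.3, -0.2, 0.3]
finger_gap: 0.004
```

Request:
jog_arm(rows=[{"slide": [0, 0, 1], "rot": [0, 0, 0], "hand": 0}, {"slide": [0, 0, 2], "rot": [0, 0, 0], "hand": 0}, {"slide": [0, 0, 3], "rot": [0, 0, 0], "hand": 0}, {"slide": [0, 0, 3], "rot": [0, 0, 0], "hand": 0}])

```text
time_s: 3.85
eef_pos: [0.5196, -0.1679, 0.067]
tcp_rot: [0.413, 0.911, -0.0, -0.0]
force: [-3.2, -0.1, 4.8]
finger_gap: -0.005
```

Request:
jog_arm(rows=[{"slide": [0, 0, 1], "rot": [0, 0, 0], "hand": 0}, {"slide": [0, 0, 2], "rot": [0, 0, 0], "hand": 0}, {"slide": [0, 0, 3], "rot": [0, 0, 0], "hand": 0}, {"slide": [0, 0, 4], "rot": [0, 0, 0], "hand": 0}, {"slide": [0, 0, 4], "rot": [0, 0, 0], "hand": 0}])

```text
time_s: 4.27
eef_pos: [0.5192, -0.1685, 0.0631]
tcp_rot: [0.413, 0.911, -0.001, -0.0]
force: [-6.4, -3.7, 5.8]
finger_gap: -0.0
```

```bash
python3 -c "
from h import *
print(get_obs()['force'])
snap('scene','s4')
a=cv2.imread('pics/s4.png')[200:285,245:340]; cv2.imwrite('pics/s4c.png',cv2.resize(a,None,fx=7,fy=7,interpolation=2))"
```

```text
[-6.42839214 -3.71405073  5.75973234]
```

View pics/s4c.png

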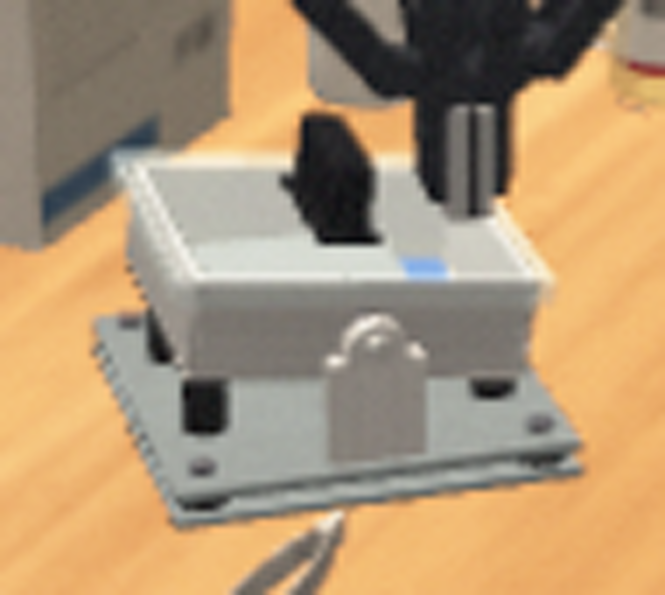

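The dish is tipping under about 6 N, with some lateral drag. I'll follow slightly towards -x while continuing down.

Request:
jog_arm(rows=[{"slide": [0, -2, 0], "rot": [0, 0, 0], "hand": 0}, {"slide": [0, -2.5, 1], "rot": [0, 0, 0], "hand": 0}, {"slide": [0, -3, 2], "rot": [0, 0, 0], "hand": 0}, {"slide": [0, -3, 3], "rot": [0, 0, 0], "hand": 0}, {"slide": [0, -3.5, 4], "rot": [0, 0, 0], "hand": 0}])

```text
time_s: 4.73
eef_pos: [0.5179, -0.1698, 0.0591]
tcp_rot: [0.414, 0.91, 0.0, 0.001]
force: [1.6, 2.6, 5.2]
finger_gap: 0.0
```

Request:
jog_arm(rows=[{"slide": [0, 0, 0.5], "rot": [0, 0, 0], "hand": 0}, {"slide": [0, 0, 1], "rot": [0, 0, 0], "hand": 0}, {"slide": [0, 0, 1.5], "rot": [0, 0, 0], "hand": 0}, {"slide": [0, 0, 2], "rot": [0, 0, 0], "hand": 0}, {"slide": [0, 0, 2], "rot": [0, 0, 0], "hand": 0}])

```text
time_s: 5.15
eef_pos: [0.5175, -0.1701, 0.0568]
tcp_rot: [0.414, 0.91, -0.0, 0.0]
force: [2.4, 0.3, 4.7]
finger_gap: -0.003
```

Request:
jog_arm(rows=[{"slide": [0, 0, 0.5], "rot": [0, 0, 0], "hand": 0}, {"slide": [0, 0, 1], "rot": [0, 0, 0], "hand": 0}, {"slide": [0, 0, 1.5], "rot": [0, 0, 0], "hand": 0}, {"slide": [0, 0, 1.5], "rot": [0, 0, 0], "hand": 0}])

```text
time_s: 5.48
eef_pos: [0.5173, -0.1702, 0.0553]
tcp_rot: [0.414, 0.91, -0.0, 0.0]
force: [2.1, -0.7, 4.6]
finger_gap: -0.004
```

```bash
python3 -c "
from h import *
print(get_obs()['force'])
snap('scene','s5');snap('wrist','w5');snap('top','t5')
a=cv2.imread('pics/s5.png')[200:285,245:340]; cv2.imwrite('pics/s5c.png',cv2.resize(a,None,fx=7,fy=7,interpolation=2))"
```

```text
[ 2.13785924 -0.65267822  4.55716414]
```

View pics/s5c.png

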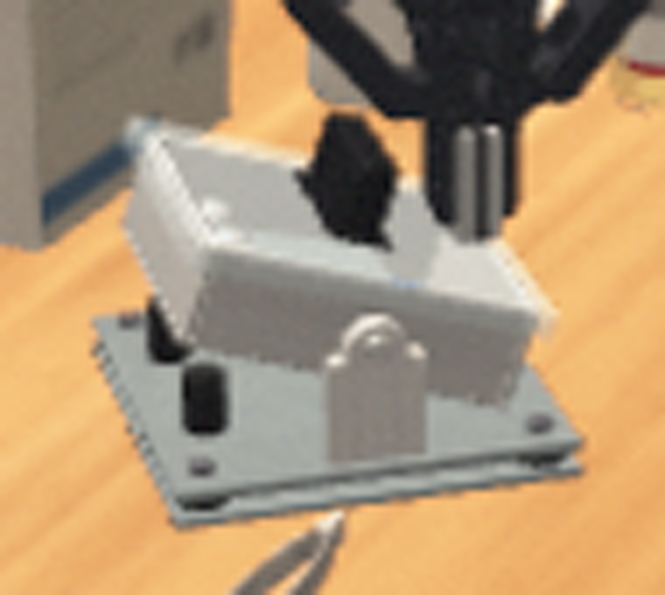

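View pics/w5.png

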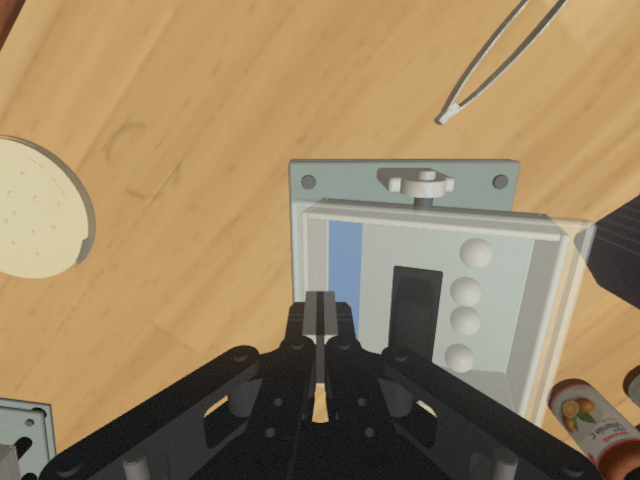

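The dish is tipped most of the way, with the balls still at the +x end and only about 4.6 N on the tool. I'll continue down.

Request:
jog_arm(rows=[{"slide": [0, 0, 0.5], "rot": [0, 0, 0], "hand": 0}, {"slide": [0, 0, 1], "rot": [0, 0, 0], "hand": 0}, {"slide": [0, 0, 1.5], "rot": [0, 0, 0], "hand": 0}, {"slide": [0, 0, 1.5], "rot": [0, 0, 0], "hand": 0}])

```text
time_s: 5.97
eef_pos: [0.5174, -0.1702, 0.0543]
tcp_rot: [0.414, 0.91, -0.0, 0.0]
force: [0.6, -0.0, 8.3]
finger_gap: 0.001
```

Request:
jog_arm(rows=[{"slide": [0, 0, 0.5], "rot": [0, 0, 0], "hand": 0}, {"slide": [0, 0, 1], "rot": [0, 0, 0], "hand": 0}, {"slide": [0, 0, 1], "rot": [0, 0, 0], "hand": 0}])

```text
time_s: 6.22
eef_pos: [0.5175, -0.1702, 0.0537]
tcp_rot: [0.414, 0.91, -0.0, 0.0]
force: [-0.3, 0.3, 10.1]
finger_gap: 0.0
```

The stiffness has jumped, so the stop is reached. I'll hold here and look.

Request:
jog_arm(rows=[{"slide": [0, 0, 0.3], "rot": [0, 0, 0], "hand": 0}, {"slide": [0, 0, 0.3], "rot": [0, 0, 0], "hand": 0}, {"slide": [0, 0, 0.3], "rot": [0, 0, 0], "hand": 0}, {"slide": [0, 0, 0.3], "rot": [0, 0, 0], "hand": 0}, {"slide": [0, 0, 0.3], "rot": [0, 0, 0], "hand": 0}])

```text
time_s: 6.63
eef_pos: [0.5175, -0.1702, 0.0536]
tcp_rot: [0.414, 0.91, -0.0, 0.0]
force: [-1.3, 1.4, 11.2]
finger_gap: 0.002
```

Request:
jog_arm(rows=[{"slide": [0, 0, 0], "rot": [0, 0, 0], "hand": 0}, {"slide": [0, 0, 0], "rot": [0, 0, 0], "hand": 0}, {"slide": [0, 0, 0], "rot": [0, 0, 0], "hand": 0}, {"slide": [0, 0, 0], "rot": [0, 0, 0], "hand": 0}, {"slide": [0, 0, 0], "rot": [0, 0, 0], "hand": 0}])

```text
time_s: 7.05
eef_pos: [0.5175, -0.1702, 0.0536]
tcp_rot: [0.414, 0.91, -0.0, 0.0]
force: [-0.9, 1.0, 10.5]
finger_gap: -0.002
```

```bash
python3 -c "
from h import *
snap('wrist','w6')"
```

```text
(no output)
```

View pics/w6.png

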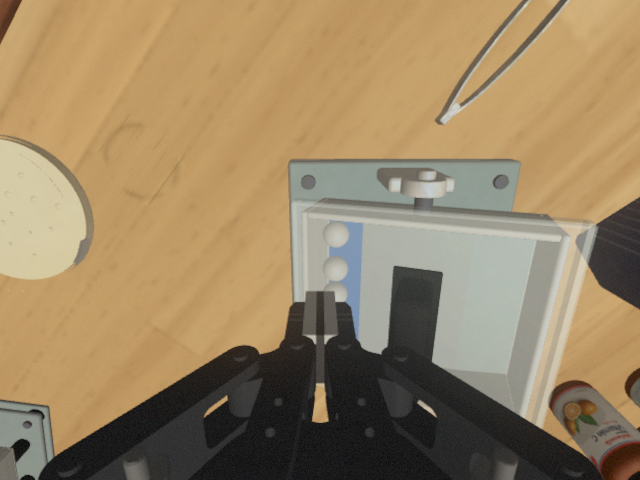

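Three balls are in the pocket (at 336,233 / 335,268 / 335,292) and the fourth is hidden behind the finger, with the +x end empty. I'll hold a little longer, then let the dish up slowly.

Request:
jog_arm(rows=[{"slide": [0, 0, 0], "rot": [0, 0, 0], "hand": 0}, {"slide": [0, 0, 0], "rot": [0, 0, 0], "hand": 0}, {"slide": [0, 0, 0], "rot": [0, 0, 0], "hand": 0}, {"slide": [0, 0, 0], "rot": [0, 0, 0], "hand": 0}, {"slide": [0, 0, 0], "rot": [0, 0, 0], "hand": 0}])

```text
time_s: 7.52
eef_pos: [0.5175, -0.1702, 0.0536]
tcp_rot: [0.414, 0.91, -0.0, 0.0]
force: [0.2, 0.7, 10.8]
finger_gap: -0.001
```

Request:
jog_arm(rows=[{"slide": [0, 0, -1], "rot": [0, 0, 0], "hand": 0}, {"slide": [0, 0, -2], "rot": [0, 0, 0], "hand": 0}, {"slide": [0, 0, -3], "rot": [0, 0, 0], "hand": 0}, {"slide": [0, 0, -4], "rot": [0, 0, 0], "hand": 0}, {"slide": [0, 0.5, -5], "rot": [0, 0, 0], "hand": 0}])

```text
time_s: 7.93
eef_pos: [0.5172, -0.1699, 0.0572]
tcp_rot: [0.414, 0.91, -0.0, -0.0]
force: [1.1, -1.7, 3.9]
finger_gap: -0.001
```

Request:
jog_arm(rows=[{"slide": [0, 0.5, -1], "rot": [0, 0, 0], "hand": 0}, {"slide": [0, 1, -2], "rot": [0, 0, 0], "hand": 0}, {"slide": [0, 1.5, -3], "rot": [0, 0, 0], "hand": 0}, {"slide": [0, 2, -4], "rot": [0, 0, 0], "hand": 0}, {"slide": [0, 2.5, -5], "rot": [0, 0, 0], "hand": 0}])

```text
time_s: 8.35
eef_pos: [0.5186, -0.168, 0.0621]
tcp_rot: [0.414, 0.91, -0.0, -0.001]
force: [-2.0, -4.3, 4.4]
finger_gap: 0.001
```

Request:
jog_arm(rows=[{"slide": [0, 0, -1], "rot": [0, 0, 0], "hand": 0}, {"slide": [0, 0, -2], "rot": [0, 0, 0], "hand": 0}, {"slide": [0, 0, -3], "rot": [0, 0, 0], "hand": 0}, {"slide": [0, 0, -4], "rot": [0, 0, 0], "hand": 0}, {"slide": [0, 0, -5], "rot": [0, 0, 0], "hand": 0}])

```text
time_s: 8.77
eef_pos: [0.5196, -0.1671, 0.0672]
tcp_rot: [0.414, 0.91, 0.001, -0.0]
force: [0.4, -0.4, 1.4]
finger_gap: -0.001
```

Request:
jog_arm(rows=[{"slide": [0, 0, -3], "rot": [0, 0, 0], "hand": 0}, {"slide": [0, 0, -10], "rot": [0, 0, 0], "hand": 0}, {"slide": [0, 0, -35], "rot": [0, 0, 0], "hand": 0}, {"slide": [0, 0, -70], "rot": [0, 0, 0], "hand": 50}, {"slide": [0, 0, -90], "rot": [0, 0, 0], "hand": 50}])

```text
time_s: 9.18
eef_pos: [0.5202, -0.168, 0.1606]
tcp_rot: [0.414, 0.91, 0.0, 0.001]
force: [0.8, 0.1, 1.6]
finger_gap: 0.272
```

Request:
jog_arm(rows=[{"slide": [-10, 0, 0], "rot": [0, 0, 0], "hand": 50}, {"slide": [-20, 0, 0], "rot": [0, 0, 0], "hand": 50}, {"slide": [-20, 0, 0], "rot": [0, 0, 0], "hand": 50}, {"slide": [-20, 0, 0], "rot": [0, 0, 0], "hand": 50}])

```text
time_s: 9.52
eef_pos: [0.5318, -0.1829, 0.1555]
tcp_rot: [0.414, 0.91, 0.0, -0.002]
force: [-0.1, 0.5, 0.0]
finger_gap: 0.586
```

```bash
python3 g.py 0.553 -0.140 0.14 131; python3 -c "
from h import *
snap('wrist','w7');snap('top','t7')"
```

```text
t 9.52 pos [ 0.5318 -0.1829  0.1555] slide [18.3 44.2 15.5] rot [-0.0013 -0.0033  0.0018] rows 1.2059845318956723 0.03201361465962413 F [-0.1  0.5  0. ] gap 0.586 q [-0.43 -0.01  1.92  0.    1.23 -1.14]
```

View pics/w7.png

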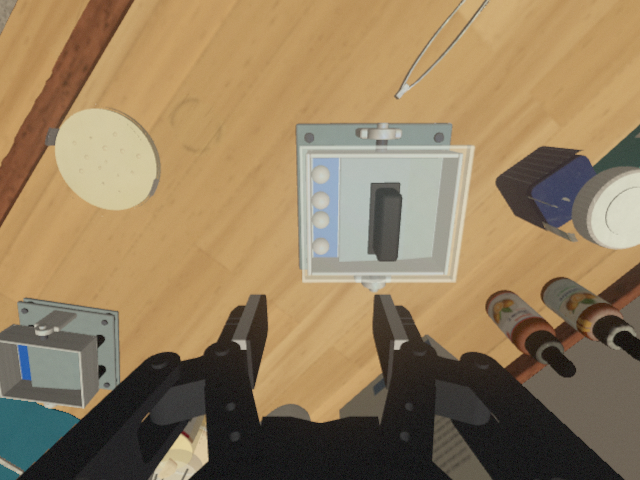

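All four balls are in the pocket (x≈321, y 174, 200, 220, 246), the dish is level and the lid is on. The lid may have shifted a little, so I'll re-measure it.

```bash
python3 -c "
from h import *
a=cv2.imread('pics/w7.png')[120:310,290:480]; cv2.imwrite('pics/w7c.png',cv2.resize(a,None,fx=3,fy=3,interpolation=2))"
```

```text
(no output)
```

View pics/w7c.png

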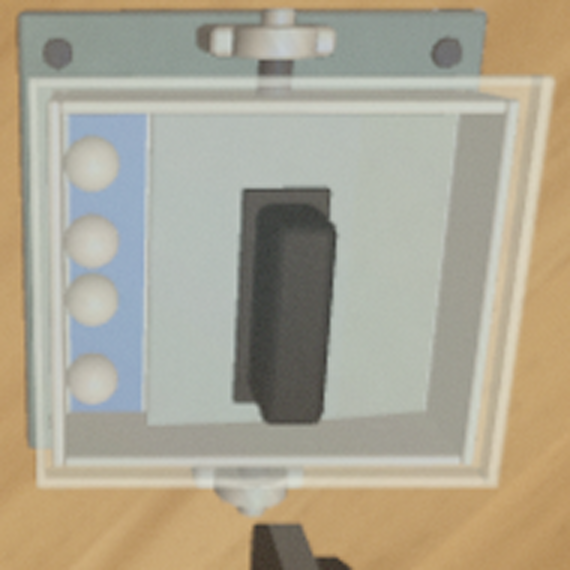

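```bash
python3 - <<'E'
from h import *
cs=[(290+x/3,120+y/3) for x,y in [(28,80),(553,77),(497,486),(38,487)]]
Q=np.array([plane('w7',*c,.0685) for c in cs]);print(Q.round(4),Q.mean(0).round(4),[np.linalg.norm(Q[i]-Q[(i+1)%4]).round(4) for i in range(4)])
e=Q[1]-Q[0]+Q[2]-Q[3];print(np.degrees(np.arctan2(e[1],e[0])))
g=[(290+x/3,120+y/3) for x,y in [(244,190),(330,188)]];b=[plane('w7',*p,.069) for p in g];print(b,np.mean(b,0)-.023*np.array([-.656,.755,0]))
E
python3 g.py 0.553 -0.140 0.14 131
```

```text
[[ 0.477  -0.1414  0.0685]
 [ 0.5631 -0.0655  0.0685]
 [ 0.6287 -0.1397  0.0685]
 [ 0.5422 -0.2154  0.0685]] [ 0.5528 -0.1405  0.0685] [np.float64(0.1148), np.float64(0.099), np.float64(0.1149), np.float64(0.0987)]
41.30174785130348
[array([ 0.52926758, -0.12772374,  0.069     ]), array([ 0.54360525, -0.11462836,  0.069     ])] [ 0.55152441 -0.13854105  0.069     ]
t 9.62 pos [ 0.5315 -0.1825  0.1554] slide [17.8 44.2 15.4] rot [-0.0014 -0.0035  0.0022] rows 1.2010996850993694 0.034881794784798935 F [-0.2 -0.3 -0.6] gap 0.589 q [-0.43 -0.01  1.92  0.    1.23 -1.14]
```

Request:
jog_arm(rows=[{"slide": [5, 12, 0], "rot": [0, 0, 0], "hand": 45}, {"slide": [12, 30, 0], "rot": [0, 0, 0], "hand": 45}, {"slide": [18, 44, 3], "rot": [0, 0, 0], "hand": 45}, {"slide": [18, 44, 12], "rot": [0, 0, 0], "hand": 45}, {"slide": [18, 44, 25], "rot": [0, 0, 0], "hand": 45}])

```text
time_s: 10.03
eef_pos: [0.5547, -0.1395, 0.1325]
tcp_rot: [0.413, 0.911, 0.0, 0.001]
force: [1.6, -0.4, -0.3]
finger_gap: 0.527
```

```bash
python3 g.py 0.5525 -0.140 0.074 131.2
```

```text
t 10.03 pos [ 0.5547 -0.1395  0.1325] slide [ 1.2 -2.  58.5] rot [0.0008 0.0016 0.0009] rows 1.4044750297481845 0.01612651118729151 F [ 1.6 -0.4 -0.3] gap 0.527 q [-0.34  0.03  1.92 -0.    1.19 -1.06]
```

Request:
jog_arm(rows=[{"slide": [0, -0.5, 12], "rot": [0, 0, 0], "hand": 45}, {"slide": [0, -0.5, 24], "rot": [0, 0, 0], "hand": 45}, {"slide": [0, -0.5, 35], "rot": [0, 0, 0], "hand": 45}, {"slide": [0, -0.5, 42], "rot": [0, 0, 0], "hand": 45}, {"slide": [0, -0.5, 45], "rot": [0, 0, 0], "hand": 45}])

```text
time_s: 10.45
eef_pos: [0.5522, -0.1408, 0.0851]
tcp_rot: [0.414, 0.91, -0.0, -0.002]
force: [-0.3, -0.1, -0.5]
finger_gap: 0.527
```

Request:
jog_arm(rows=[{"slide": [0, 0, 3], "rot": [0, 0, 0], "hand": 45}, {"slide": [0, 0, 6], "rot": [0, 0, 0], "hand": 45}, {"slide": [0, 0, 8], "rot": [0, 0, 0], "hand": 45}, {"slide": [0, 0, 9], "rot": [0, 0, 0], "hand": 45}, {"slide": [0, 0, 9], "rot": [0, 0, 0], "hand": 45}])

```text
time_s: 10.87
eef_pos: [0.5536, -0.1409, 0.0786]
tcp_rot: [0.414, 0.91, 0.0, 0.0]
force: [-0.3, -0.5, 0.6]
finger_gap: 0.528
```

```bash
python3 g.py 0.5525 -0.140 0.074 131.2; python3 -c "
from h import *
snap('wrist','w8')"
```

```text
t 10.87 pos [ 0.5536 -0.1409  0.0786] slide [ 1.4 -0.3  4.6] rot [ 0.0002  0.0004 -0.0011] rows 0.11520028478366917 0.009212518922356293 F [-0.3 -0.5  0.6] gap 0.528 q [-0.34  0.1   1.95  0.    1.09 -1.06]
```

View pics/w8.png

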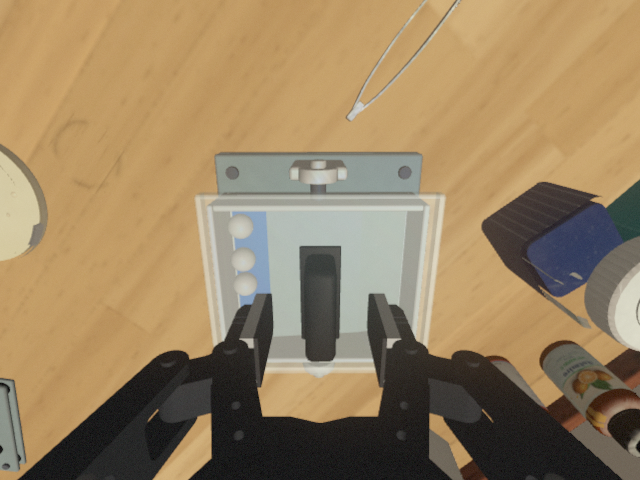

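The bar (x≈320) is centred between the fingers (272 and 368). I'll go down the last 4 mm and close.

Request:
jog_arm(rows=[{"slide": [1, 0, 2], "rot": [0, 0, 0], "hand": 45}, {"slide": [1, 0, 4], "rot": [0, 0, 0], "hand": 30}, {"slide": [1, 0, 4], "rot": [0, 0, 0], "hand": 20}, {"slide": [1, 0, 4], "rot": [0, 0, 0], "hand": 10}, {"slide": [1, 0, 4], "rot": [0, 0, 0], "hand": 5}])

```text
time_s: 11.33
eef_pos: [0.5527, -0.14, 0.0744]
tcp_rot: [0.414, 0.91, -0.0, -0.0]
force: [0.8, -0.5, 0.3]
finger_gap: 0.148
```

Request:
jog_arm(rows=[{"slide": [0, 0, 0], "rot": [0, 0, 0], "hand": 2}, {"slide": [0, 0, 0], "rot": [0, 0, 0], "hand": 0}, {"slide": [0, 0, 0], "rot": [0, 0, 0], "hand": 0}, {"slide": [0, 0, 0], "rot": [0, 0, 0], "hand": 0}])

```text
time_s: 11.67
eef_pos: [0.5528, -0.14, 0.0744]
tcp_rot: [0.414, 0.91, -0.0, -0.0]
force: [-0.7, -0.6, 0.2]
finger_gap: 0.143
```

The fingers hold the bar (gap about 12 mm). I'll lift gently.

Request:
jog_arm(rows=[{"slide": [0, 0, -2], "rot": [0, 0, 0], "hand": 0}, {"slide": [0, 0, -4], "rot": [0, 0, 0], "hand": 0}, {"slide": [0, 0, -7], "rot": [0, 0, 0], "hand": 0}, {"slide": [0, 0, -12], "rot": [0, 0, 0], "hand": 0}, {"slide": [0, 0, -20], "rot": [0, 0, 0], "hand": 0}])

```text
time_s: 12.08
eef_pos: [0.5524, -0.1399, 0.0943]
tcp_rot: [0.414, 0.91, -0.0, -0.001]
force: [-0.0, -0.4, -1.1]
finger_gap: 0.145
```

Request:
jog_arm(rows=[{"slide": [0, 0, -15], "rot": [0, 0, 0], "hand": 0}, {"slide": [0, 0, -35], "rot": [0, 0, 0], "hand": 0}, {"slide": [0, 0, -60], "rot": [0, 0, 0], "hand": 0}, {"slide": [0, 0, -75], "rot": [0, 0, 0], "hand": 0}, {"slide": [0, 0, -80], "rot": [0, 0, 0], "hand": 0}])

```text
time_s: 12.5
eef_pos: [0.5548, -0.1407, 0.1791]
tcp_rot: [0.414, 0.91, 0.0, 0.003]
force: [0.5, -1.1, -0.3]
finger_gap: 0.146
```

```bash
python3 g.py 0.555 0.162 0.17 131.2; python3 -c "
from h import *
snap('wrist','w9');snap('scene','s9')"
```

```text
t 12.5 pos [ 0.5548 -0.1407  0.1791] slide [227.9 199.3   8.4] rot [ 0.0034  0.0061 -0.001 ] rows 7.262887923288941 0.05624798120663805 F [ 0.5 -1.1 -0.3] gap 0.146 q [-0.34 -0.01  1.88  0.    1.27 -1.06]
```

View pics/w9.png

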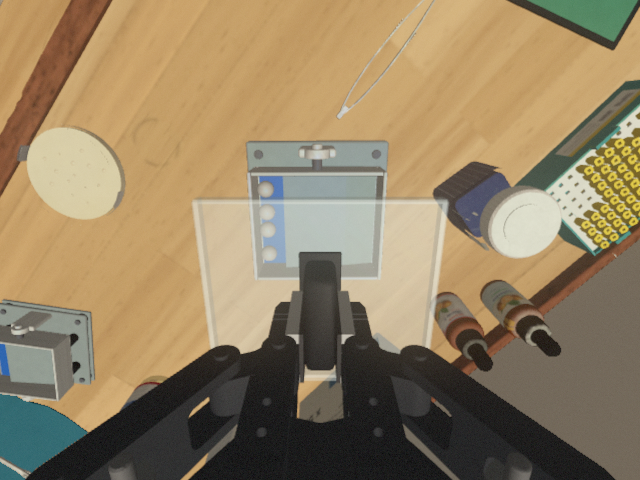

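View pics/s9.png

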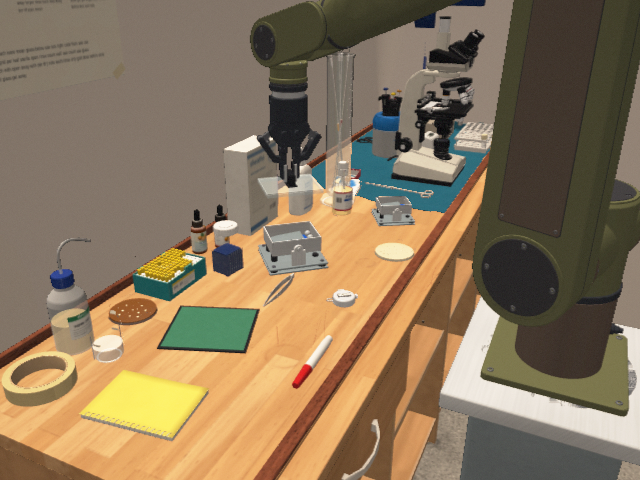

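The lid is lifted level, all four balls are still in the pocket (x≈268, y 190–254) and the dish is level. I'll check the mat centre from both fixed views before moving over.

```bash
python3 - <<'E'
from h import *
for f,(u,v) in(('top0',(198,209)),('scene0',(210,328))):
    im=cv2.imread('pics/'+f+'.png');h=cv2.cvtColor(im,cv2.COLOR_BGR2HSV)
    m=cv2.inRange(h,(65,80,30),(90,255,170));n,l,s,c=cv2.connectedComponentsWithStats(m)
    mm=(l==l[v,u]).astype(np.uint8);cn=max(cv2.findContours(mm,0,1)[0],key=cv2.contourArea)
    a=cv2.approxPolyDP(cv2.convexHull(cn),6,True)[:,0]
    Q=np.array([plane(f,*p,.003) for p in a]);print(f,a.tolist(),Q.round(3).tolist(),'c',Q.mean(0).round(4))
    if f=='top0':A=a
    else:
        for p in A:
            X=plane('top0',*p,.003);j=np.argmin(np.linalg.norm(Q-X,axis=1));print(tri(('top0',*p),('scene0',*a[j])))
E
python3 g.py 0.555 0.162 0.17 111
```

```text
top0 [[212, 171], [234, 228], [181, 248], [161, 191]] [[0.643, 0.129, 0.003], [0.511, 0.078, 0.003], [0.468, 0.198, 0.003], [0.599, 0.246, 0.003]] c [0.5556 0.1626 0.003 ]
scene0 [[161, 344], [182, 307], [256, 310], [242, 350]] [[0.601, 0.241, 0.003], [0.641, 0.129, 0.003], [0.512, 0.079, 0.003], [0.469, 0.197, 0.003]] c [0.5558 0.1618 0.003 ]
(array([0.6428217 , 0.12862163, 0.00252602]), [np.float64(0.6947410781461273), np.float64(0.6947410781460398)])
(array([0.51187706, 0.07848587, 0.00240228]), [np.float64(0.5921375682503224), np.float64(0.5921375682504612)])
(array([0.46858513, 0.19780194, 0.00330767]), [np.float64(0.3280613754902971), np.float64(0.3280613754903211)])
(array([0.59837239, 0.24418339, 0.00581317]), [np.float64(0.5664570232420786), np.float64(0.5664570232419232)])
t 12.6 pos [ 0.5537 -0.1404  0.1764] slide [226.9 199.9   6.1] rot [0.0023 0.0028 0.3515] rows 7.252662481254012 2.8128143643617958 F [-0.1 -0.1 -1.2] gap 0.147 q [-0.34 -0.01  1.88  0.    1.26 -1.06]
```

Request:
jog_arm(rows=[{"slide": [8, 7, 0], "rot": [0, 0, 0.03], "hand": 0}, {"slide": [24, 21, 0], "rot": [0, 0, 0.08], "hand": 0}, {"slide": [48, 42, 0], "rot": [0, 0, 0.14], "hand": 0}, {"slide": [74, 65, 0], "rot": [0, 0, 0.2], "hand": 0}, {"slide": [100, 88, 0], "rot": [0, 0, 0.26], "hand": 0}])

```text
time_s: 13.02
eef_pos: [0.552, -0.0057, 0.1724]
tcp_rot: [0.53, 0.848, -0.001, -0.001]
force: [-0.1, 0.0, -0.2]
finger_gap: 0.155
```

```bash
python3 g.py 0.5555 0.162 0.17 111
```

```text
t 13.02 pos [ 0.552  -0.0057  0.1724] slide [149.2  76.6   2.5] rot [-0.0027 -0.0016  0.0872] rows 4.023788659055602 0.6980781744737314 F [-0.1  0.  -0.2] gap 0.155 q [-0.11 -0.05  1.93  0.    1.26 -0.56]
```

Request:
jog_arm(rows=[{"slide": [32, 16, 0], "rot": [0, 0, 0.03], "hand": 0}, {"slide": [65, 33, 0], "rot": [0, 0, 0.06], "hand": 0}, {"slide": [100, 51, 0], "rot": [0, 0, 0.087], "hand": 0}, {"slide": [130, 66, 0], "rot": [0, 0, 0.087], "hand": 0}, {"slide": [146, 75, 0], "rot": [0, 0, 0.087], "hand": 0}])

```text
time_s: 13.43
eef_pos: [0.5544, 0.1604, 0.1724]
tcp_rot: [0.564, 0.826, -0.001, -0.001]
force: [0.4, 0.7, -0.0]
finger_gap: 0.147
```

Request:
jog_arm(rows=[{"slide": [0, 0, 5], "rot": [0, 0, 0], "hand": 0}, {"slide": [0, 0, 15], "rot": [0, 0, 0], "hand": 0}, {"slide": [0, 0, 30], "rot": [0, 0, 0], "hand": 0}, {"slide": [0, 0, 45], "rot": [0, 0, 0], "hand": 0}, {"slide": [0, 0, 55], "rot": [0, 0, 0], "hand": 0}])

```text
time_s: 13.85
eef_pos: [0.5543, 0.1556, 0.1158]
tcp_rot: [0.565, 0.825, -0.002, -0.002]
force: [-0.2, 0.4, -1.3]
finger_gap: 0.147
```

```bash
python3 g.py 0.5555 0.162 0.014 111;  python3 -c "
from h import *
snap('scene','s10');snap('top','t10')"
```

```text
t 13.85 pos [0.5543 0.1556 0.1158] slide [  5.5   3.9 101.8] rot [-0.0047 -0.0005  0.003 ] rows 2.447123332441492 0.04497696175986305 F [-0.2  0.4 -1.3] gap 0.147 q [ 0.18  0.06  1.92 -0.    1.17 -0.19]
```

View pics/s10.png

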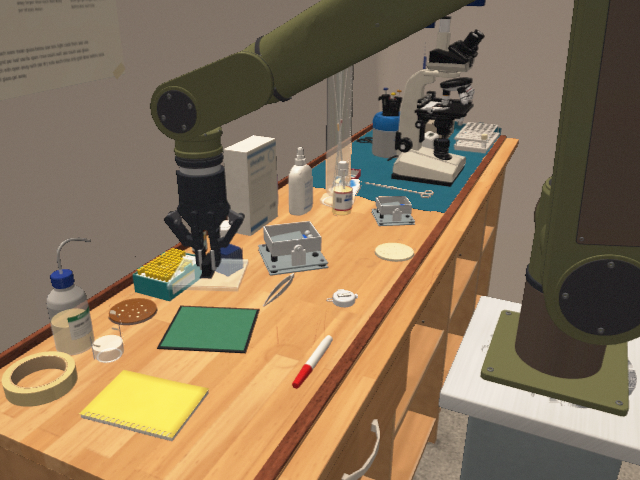

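Request:
jog_arm(rows=[{"slide": [4, 3, 20], "rot": [-0.002, 0, 0], "hand": 0}, {"slide": [4, 3, 42], "rot": [-0.002, 0, 0], "hand": 0}, {"slide": [4, 3, 60], "rot": [-0.002, 0, 0], "hand": 0}, {"slide": [4, 3, 72], "rot": [-0.002, 0, 0], "hand": 0}, {"slide": [4, 3, 78], "rot": [-0.002, 0, 0], "hand": 0}])

```text
time_s: 14.37
eef_pos: [0.5564, 0.1613, 0.0396]
tcp_rot: [0.565, 0.825, -0.0, -0.0]
force: [-1.3, 0.3, -0.8]
finger_gap: 0.146
```

Request:
jog_arm(rows=[{"slide": [0, 0, 1], "rot": [0, 0, 0], "hand": 0}, {"slide": [0, 0, 2], "rot": [0, 0, 0], "hand": 0}, {"slide": [0, 0, 3], "rot": [0, 0, 0], "hand": 0}, {"slide": [0, 0, 4], "rot": [0, 0, 0], "hand": 0}, {"slide": [0, 0, 4], "rot": [0, 0, 0], "hand": 0}])

```text
time_s: 14.78
eef_pos: [0.558, 0.1622, 0.0383]
tcp_rot: [0.565, 0.825, 0.001, 0.001]
force: [-0.0, -0.3, -0.6]
finger_gap: 0.148
```

```bash
python3 g.py 0.5555 0.162 0.0175 111;  python3 -c "
from h import *
snap('scene','s11')
a=cv2.imread('pics/s11.png')[230:370,130:290]; cv2.imwrite('pics/s11c.png',cv2.resize(a,None,fx=4,fy=4,interpolation=2))"
```

```text
t 14.78 pos [0.558  0.1622 0.0383] slide [ 0.7 -2.5 20.8] rot [0.0035 0.0003 0.0045] rows 0.5022460235302363 0.04567528763239647 F [-0.  -0.3 -0.6] gap 0.148 q [ 0.19  0.17  1.95  0.    1.02 -0.18]
```

View pics/s11c.png

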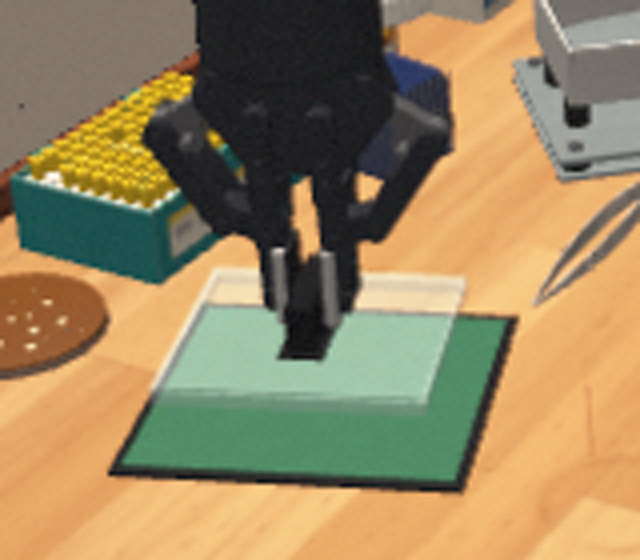

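The lid is aligned over the mat. The final descent is slow.

Request:
jog_arm(rows=[{"slide": [0, -1, 5], "rot": [0.003, 0, 0], "hand": 0}, {"slide": [0, -1, 10], "rot": [0.003, 0, 0], "hand": 0}, {"slide": [0, -1, 14], "rot": [0.003, 0, 0], "hand": 0}, {"slide": [0, -1, 16], "rot": [0.003, 0, 0], "hand": 0}, {"slide": [0, -1, 17], "rot": [0.003, 0, 0], "hand": 0}])

```text
time_s: 15.25
eef_pos: [0.5558, 0.1616, 0.0194]
tcp_rot: [0.565, 0.825, -0.001, -0.001]
force: [0.1, -0.4, -1.0]
finger_gap: 0.148
```

Request:
jog_arm(rows=[{"slide": [0, 0, 0.5], "rot": [0, 0, 0], "hand": 0}, {"slide": [0, 0, 1], "rot": [0, 0, 0], "hand": 0}, {"slide": [0, 0, 1.5], "rot": [0, 0, 0], "hand": 0}, {"slide": [0, 0, 2], "rot": [0, 0, 0], "hand": 0}, {"slide": [0, 0, 2], "rot": [0, 0, 0], "hand": 0}])

```text
time_s: 15.67
eef_pos: [0.5565, 0.1618, 0.0185]
tcp_rot: [0.565, 0.825, -0.0, -0.0]
force: [0.7, -0.2, -0.4]
finger_gap: 0.15
```

Request:
jog_arm(rows=[{"slide": [0, 0, 0.5], "rot": [0, 0, 0], "hand": 0}, {"slide": [0, 0, 1], "rot": [0, 0, 0], "hand": 0}, {"slide": [0, 0, 1.5], "rot": [0, 0, 0], "hand": 0}, {"slide": [0, 0, 1.5], "rot": [0, 0, 0], "hand": 0}])

```text
time_s: 16.0
eef_pos: [0.5566, 0.1618, 0.0174]
tcp_rot: [0.565, 0.825, -0.0, -0.0]
force: [-2.6, -1.1, 3.7]
finger_gap: 0.15
```

Touchdown at TCP z 0.0174, as predicted. I'll release.

Request:
jog_arm(rows=[{"slide": [0, 0, 0], "rot": [0, 0, 0], "hand": 20}, {"slide": [0, 0, 0], "rot": [0, 0, 0], "hand": 35}, {"slide": [0, 0, -1], "rot": [0, 0, 0], "hand": 45}, {"slide": [0, 0, -2], "rot": [0, 0, 0], "hand": 45}, {"slide": [0, 0, -4], "rot": [0, 0, 0], "hand": 45}])

```text
time_s: 16.42
eef_pos: [0.5563, 0.1617, 0.0208]
tcp_rot: [0.565, 0.825, -0.001, -0.0]
force: [1.1, 0.1, -0.2]
finger_gap: 0.528
```

Request:
jog_arm(rows=[{"slide": [0, 0, -5], "rot": [0, 0, 0], "hand": 45}, {"slide": [0, 0, -20], "rot": [0, 0, 0], "hand": 45}, {"slide": [0, 0, -50], "rot": [0, 0, 0], "hand": 45}, {"slide": [0, 0, -90], "rot": [0, 0, 0], "hand": 45}, {"slide": [0, 0, -120], "rot": [0, 0, 0], "hand": 45}])

```text
time_s: 16.83
eef_pos: [0.5569, 0.1619, 0.1437]
tcp_rot: [0.565, 0.825, 0.0, 0.0]
force: [1.1, 0.3, 0.4]
finger_gap: 0.525
```

Request:
jog_arm(rows=[{"slide": [-20, 0, -20], "rot": [0, 0, 0], "hand": 45}, {"slide": [-40, 0, -30], "rot": [0, 0, 0], "hand": 45}, {"slide": [-40, 0, -30], "rot": [0, 0, 0], "hand": 45}, {"slide": [-40, 0, -30], "rot": [0, 0, 0], "hand": 45}])

```text
time_s: 17.17
eef_pos: [0.5718, 0.1241, 0.1722]
tcp_rot: [0.565, 0.825, 0.0, 0.0]
force: [-0.8, 0.4, -0.3]
finger_gap: 0.526
```

```bash
python3 g.py 0.5555 0.162 0.0175 111;  python3 -c "
from h import *
snap('scene','s12');snap('wrist','w12');snap('top','t12')"
```

```text
t 17.17 pos [0.5718 0.1241 0.1722] slide [ 41.2  -1.7 154.7] rot [0.0012 0.0002 0.0028] rows 3.8393744346436067 0.02472020108302685 F [-0.8  0.4 -0.3] gap 0.526 q [ 0.12  0.03  1.86  0.    1.26 -0.25]
```

View pics/s12.png

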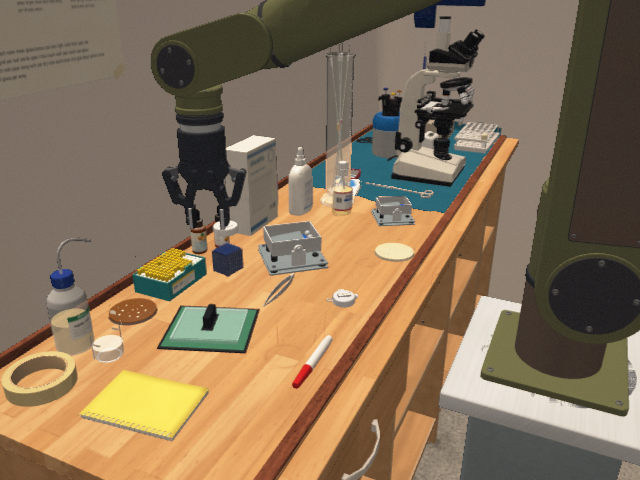

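View pics/w12.png

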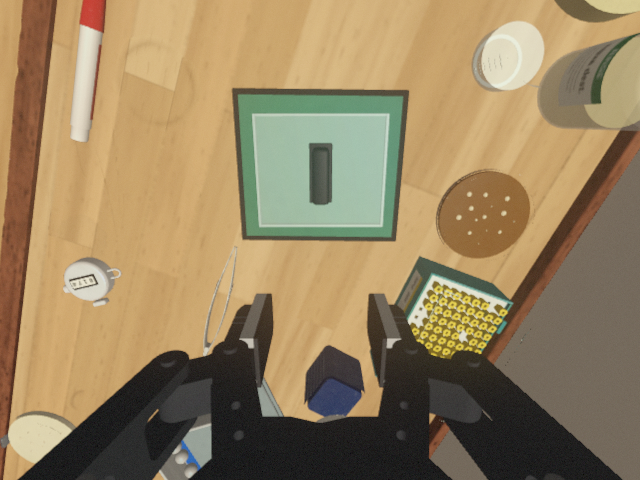

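View pics/t12.png

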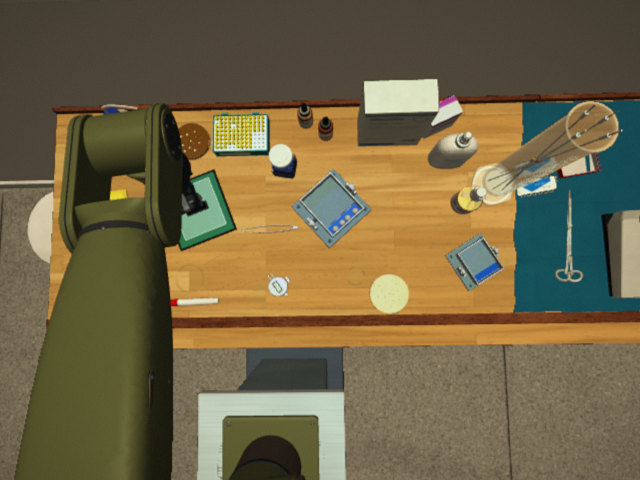

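The lid lies flat and centred on the mat (wrist view: lid around (320,170), mat (321,165)), grip up. The balls are on the blue strip and the bystanders haven't moved. I'll run one last numeric check and hand in.

Run:
```python
from h import *
print('lid c',np.mean([plane('w12',*p,.012) for p in [(254,114),(389,113),(383,226),(261,227)]],0).round(4),'mat c wrist',np.mean([plane('w12',*p,.003) for p in [(234,90),(408,91),(395,240),(243,240)]],0).round(4))
a=cv2.imread('pics/t12.png')[160:255,285:380];cv2.imwrite('pics/t12c.png',cv2.resize(a,None,fx=6,fy=6,interpolation=2))
```

```text
lid c [0.558  0.1619 0.012 ] mat c wrist [0.5562 0.1622 0.003 ]
```

View pics/t12c.png

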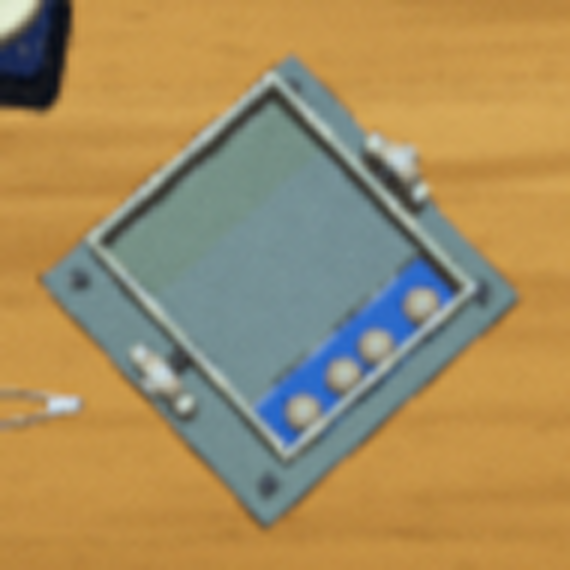

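All four balls are in the pocket, and the lid is within 2 mm of the mat's centre.

```bash
python3 -c "
from cell import *
print(job_done(), get_obs()['time_s'])"
```

```text
the job is handed in; nothing more can be done
the job is handed in; nothing more can be done
```

The job is done and handed in after about 17 s of the 64 s allowed; the interface gave no verdict.

- **Tipping:** I pressed the lid above the pocket end with the shut fingers, and the dish reached its stop at about 10–11 N on the tool. I held it there for just over 1 s, until the balls had run over, then let the dish come back level slowly.
- **Lid:** I lifted it by the black grip, turned it to line up with the mat, set it down on a light contact (about 4 N) and let go.

**Last checks:**
- The top view shows all four balls in the blue pocket and the dish level.
- The lid lies flat, grip up, about 2 mm from the mat's centre.
- The gripper is clear of everything, and the tally counter, jar and pen look unmoved by eye.
- Two pre-grasp estimates of the grip's position, from the lid corners and from the grip's base, differed by about 2 mm. The jaws were centred by eye on the wrist picture and the grasp held.
- No check failed.

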